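# Make up a tool kit and a parts kit for a bench repair

## Robot

A 6-joint arm with a two-finger parallel gripper is mounted at the origin on a cart in front of the work surface, level with it; the furniture and walls round the work are solid. World frame = base frame: x ahead of the robot, y to its left, z up, the work surface at z = 0. Lengths are in m, angles in rad, forces in N, time in s.
With the tool pointing down it reaches from about 0.35 to 0.975 m from the base axis. Payload 4.9 kg.
Tool frame: the origin (TCP) lies at the very end of the fingers, on their centre line; the grasp point (between the pads) lies 19 mm behind it; z points along the fingers, x is the direction in which the jaws open and shut, and the axes are right-handed (so a half turn about z gives the same grasp; the last joint's range is limited). The gripper opens to 85 mm and grips with 20 to 120 N. Pads are 22 mm wide; open, the fingers measure 114 mm over their backs; the gripper's body (76 mm by 85 mm) begins 54 mm behind the grasp point. The pads swing forward as they close: fully open they stand 13 mm farther back than shut.
Start: joints at [1.185, 0.053, 1.613, -0, 1.476, -0.119], TCP at [0.165, 0.603, 0.231] pointing down, gripper open.
Joint ranges: [-3.01, 3.01], [-1.01, 2.22], [0.06, 2.58], [-1.02, 4.17], [0.09, 2.62], [-3.14, 3.14]. Speed limits (rad/s): [2.57, 2.57, 3.14, 3.14, 3.14, 3.14].

## Interface

Orientations are given as a unit quaternion [w, x, y, z].
In Python, from plant import manip, imaging gives the robot as it stands.
- The arm moves only by the shell command python3 -m pendant 'ROWS'. ROWS is JSON, a list that holds one entry, the list of rows, each a list of 7 numbers: the turn, a rotation vector about the world's x, y, z in units of pi rad (1.0 is pi rad), then the shift along the world's x, y, z in units of 250 mm (1.0 is 250 mm), then the opening, from 0 (shut) to 1 (fully open). In form: [[[ax, ay, az, tx, ty, tz, claw], ...]]. A call has 1 to 20 rows; each row shifts and turns the commanded pose from where the row before left it; what a row does not reach is not made up. A row lasts 1/8 s, in which the tool goes at most 62.5 mm and 10.7 degrees, less where a joint would pass 70% of its speed; a pose out of reach is approached as far as the arm can. A call with a number of a shift or a turn outside -1 to 1 is refused whole. A call with a gripper value outside its range is refused whole. The fingers move at their own pace and stop on an object; the grip force is fixed at half the most. Time passes only in rows, so rows that do not move let the fingers close. It gives the time, the measured TCP pose, the force and the opening at its end, in the units of the state.
- manip.state(): the state, without advancing time (a new reading comes with each control period).
- imaging.grab_frame(name): name is "side" or "top"; returns a dict with "frame" (420x560x3 uint8, blue, green, red), "mtx" (3x3 intrinsics, pixels), "world_to_cam" (4x4, takes a point from world to camera coordinates). Camera axes: x right, y down, z forward; pixel columns grow to the right and rows downward; lengths in m; the calibration is good to about 2 mm. A picture is of the moment at which its call begins. There is no depth.
- manip.job_done(): hands the job in, once; it reports no verdict.
The state is a dict: "time": time; "joint_pos": joint angles; "joint_vel": joint speeds; "joint_efforts": joint torques, N m; "tool_pos": TCP position; "tool_rot": TCP orientation; "contact_force": force on the tool from outside, world axes, zero at the start; "ft_torque": the same for the moment, N m; "gripper_width": opening from 0.0 (shut) to 1.0 (fully open).
Only numpy, scipy, OpenCV 4.12 (cv2) and the standard library are available. Lean on these libraries where they do the work, as an engineer would, in place of code of your own. Each camera call takes 0.05 s, during which the arm holds its last target. There are 200 camera calls.

## Task

Make up two kits from the stock on the bench, in any sequence, leaving the attenuator and the solder spool where they are. In the larger, three-lane tray lay the tools in their order of use, counting lanes from the end with the tab: tweezers, then screwdriver, then marker, each lying straight along the middle of its own lane, either way round. In the two-pocket tray set the heatsink in the pocket next to the tab and the filter module in the other, both flat on the pocket floor, right way up.

Things in the scene. Friction and masses are not known exactly. Their poses are not given: they have to be found in the camera images.
- tool_tray: Larger grey tray, 206 (x) by 166 mm (y); rim 12 mm high, 3 mm thick; floor at 3 mm. Two ridges, 3 mm high and wide, part it into three lanes along y, 160 mm long, 63 mm wide, middles at x = +66.5 (first, next to the tab), 0 and -66.5 mm. +x points to the 26 mm tab with a finger hole at one end. Origin: middle of the underside. Fixed, any yaw, left or right of the stock.
- parts_tray: Smaller, narrow grey tray, 187 (x) by 96 mm (y); rim 12 mm high, 3 mm thick; floor at 3 mm. A cross wall, 12 mm high, 3 mm thick, parts it into two pockets, 89 by 90 mm, middles at x = +45.5 (next to the tab) and -45.5 mm. +x points to the 26 mm tab with a finger hole at one end. Origin: middle of the underside. Fixed, any yaw, left or right of the stock.
- tweezers: Straight steel tweezers lying on the bench, 126 mm long (x), 12 mm wide (y), 9 mm high, about 20 g. Origin: middle of the underside. Grip across the width near the middle.
- screwdriver: Small screwdriver with a yellow handle, 124 mm long (x, the blade points to +x), lying flat. The handle, 12 mm wide and 13 mm high, reaches from x = -62 to -17 mm and carries most of the weight; the thin blade runs on to x = +62 mm at 6 mm height. Origin: middle of the whole length, at the underside. Grip across the handle, at about x = -38 mm.
- marker: Black and white marker pen, 136 mm long (x), 17 mm wide (y), 17 to 19 mm high, lying flat; does not roll. About 16 g. Origin: middle of the underside. Grip across the width near the middle.
- heatsink: Bare aluminium heatsink with upright fins, 34 mm (x) by 50 mm (y), 26 mm high, about 45 g. Origin: middle of the underside. Grip across the 34 mm.
- filter_module: Screened filter module: a light metal can on a small green circuit board, 30 mm (x) by 42 mm (y), 17 mm high, about 30 g. Origin: middle of the underside. Grip across the 30 mm.
- attenuator: Coaxial attenuator, a small pale metal cylinder with a blue band, 54 mm long (x), 17 mm in diameter, among the stock; not wanted in either kit. Origin: middle of the underside.
- solder_spool: White spool of solder wire standing upright, 56 mm in diameter, 45 mm high, among the stock; not wanted in either kit. Origin: middle of the underside.
Mind the look-alikes: they are no part of the job. Leave any orange or red look-alike of the filter_module alone.

How it is judged:
By the outcome, as a careful person would: the job done as asked, in the order asked, and still so for the second after the job is handed in, with the robot touching nothing.
It also fails if it takes over 112 s, if anything falls off the work surface, if the arm or the gripper's body presses on something with over 40 N, if the wrist force passes 120 N, or if a joint passes its speed limit or range.

## Working session

There is one attempt and no reset: what is moved stays moved. The work goes in short steps, Python scripts to look and compute and a shell command to move; the robot and the scene stay as the last step left them, time stands still between calls to the robot, and variables do not carry over. Pictures are saved under pics/ and viewed, about 12 in all and at most 16, crops included, and the job is handed in when it is done.

```bash
ls; mkdir -p pics
python3 - <<'E'
from plant import manip, imaging
import cv2
s=manip.state(); print(s)
for n in("top","side"):
    f=imaging.grab_frame(n); cv2.imwrite(f"pics/{n}0.png",f["frame"]); print(f["mtx"].round(1).tolist(), f["world_to_cam"].round(3).tolist())
E
```

```text
pics
{'time': 0.0, 'joint_pos': array([ 1.18497224e+00,  5.33306009e-02,  1.61429606e+00, -7.37498753e-06,
        1.47601918e+00, -1.19014593e-01]), 'joint_vel': array([-0.00162879, -0.00034073,  0.00106592,  0.00188225, -0.00170582,
       -0.00010792]), 'joint_efforts': array([ 2.29700081e-04, -3.93697250e+01, -3.70170879e+01, -1.33702706e-04,
        7.11031607e-03, -4.51980341e-06]), 'tool_pos': array([0.16455636, 0.60229559, 0.23007808]), 'tool_rot': array([ 5.24775860e-04,  7.94875195e-01,  6.06772091e-01, -8.82338858e-04]), 'contact_force': array([-0.17063198, -0.47883023,  0.68988819]), 'ft_torque': array([ 0.0533358 ,  0.03436975, -0.01593955]), 'gripper_width': 1.0009234562027731}
[[427.3, 0.0, 280.6], [0.0, 427.3, 210.3], [0.0, 0.0, 1.0]] [[0.013, -1.0, -0.014, 0.004], [-0.993, -0.012, -0.117, 0.499], [0.116, 0.015, -0.993, 1.182], [0.0, 0.0, 0.0, 1.0]]
[[408.2, 0.0, 280.5], [0.0, 408.2, 205.8], [0.0, 0.0, 1.0]] [[0.999, 0.032, -0.027, -0.503], [-0.008, -0.494, -0.869, 0.04], [-0.041, 0.869, -0.493, 0.94], [0.0, 0.0, 0.0, 1.0]]
```

View pics/top0.png

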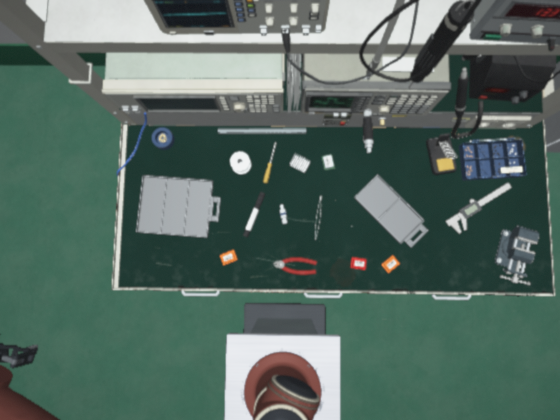

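View pics/side0.png

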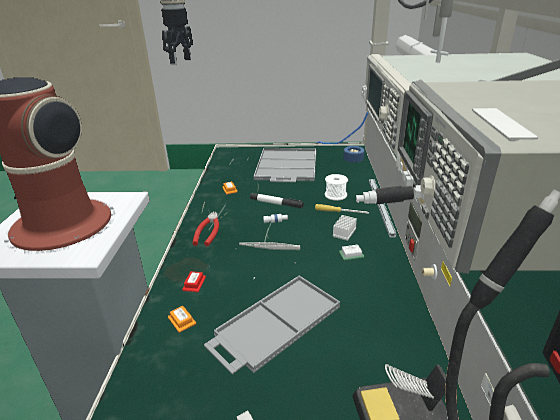

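Top view: tool tray is at (180,207) with its tab to the right at (216,209). The parts tray is at (392,210) with its tab at lower right (416,235). Tweezers are at (319,217), screwdriver at (270,162), marker at (255,212), heatsink at (300,162), pale filter module at (328,161), attenuator at (283,214) and spool at (240,161). The orange and red look-alikes at (228,257), (358,263) and (390,264) stay where they are. Next I'll measure by contours and confirm in a crop.

```bash
cat > h.py <<'E'
import numpy as np, cv2
from plant import manip, imaging
def cast(f,uv,z):
    T=f["world_to_cam"];R,t=T[:3,:3],T[:3,3];c=-R.T@t
    uv=np.atleast_2d(np.asarray(uv,float))
    d=np.c_[uv,np.ones(len(uv))]@np.linalg.inv(f["mtx"]).T@R
    return c+d*((z-c[2])/d[:,2])[:,None]
def proj(f,p):
    p=np.atleast_2d(p)@f["world_to_cam"][:3,:3].T+f["world_to_cam"][:3,3]
    q=p@f["mtx"].T; return q[:,:2]/q[:,2:]
def blobs(f,roi,z=0.0,thr=38,minpx=12):
    """non-bench blobs in roi (u0,v0,u1,v1): contour of 4x enlarged difference, in world coords at height z"""
    u0,v0,u1,v1=roi; im=f["frame"][v0:v1,u0:u1].astype(np.float32)
    med=np.median(im.reshape(-1,3),0); bg=med
    d=np.abs(im-bg).max(2); d=cv2.resize(d,None,fx=4,fy=4,interpolation=cv2.INTER_LINEAR)
    m=(d>thr).astype(np.uint8); out=[]
    for c in cv2.findContours(m,cv2.RETR_EXTERNAL,cv2.CHAIN_APPROX_NONE)[0]:
        if cv2.contourArea(c)<minpx*16: continue
        px=(c[:,0,:]+.5)/4-.5+[u0,v0]
        w=cast(f,px,z)[:,:2]
        (cx,cy),(a,b),an=cv2.minAreaRect((w*1000).astype(np.float32))
        if a<b: a,b,an=b,a,an+90
        an=(an+90)%180-90
        out.append((px.mean(0).round(0),np.round([cx,cy,a,b,an],1)))
    return out
E
python3 - <<'E'
from h import *
f=imaging.grab_frame("top")
for z in (0.005,0.012):
  print(z)
  for b in blobs(f,(125,140,440,275),z): print(*b)
cv2.imwrite("pics/c1.png",cv2.resize(f["frame"][135:275,220:350],None,fx=5.5,fy=4.2*1.31/1.0*1.0 if 0 else 4.28,interpolation=cv2.INTER_CUBIC))
cv2.imwrite("pics/c1.png",cv2.resize(f["frame"][140:260,220:350],None,fx=5,fy=5,interpolation=cv2.INTER_CUBIC))
a=cv2.resize(f["frame"][165:250,125:435],None,fx=2.58,fy=2.58,interpolation=cv2.INTER_CUBIC)
g=imaging.grab_frame("side")
b=cv2.resize(g["frame"][140:280,200:400],None,fx=2.5,fy=2.5,interpolation=cv2.INTER_CUBIC)
o=np.zeros((600,800,3),np.uint8);o[:a.shape[0],:a.shape[1]]=a[:,:800];o[a.shape[0]+1:a.shape[0]+1+350,:500]=b
cv2.imwrite("pics/c2.png",o)
E
```

```text
0.005
[297. 265.] [343.8 -31.6 126.8  50.8 -89.2]
[358. 263.] [ 352.5 -212.    49.2   37.7   82.7]
[390. 264.] [ 352.2 -302.9   50.2   38.   -51.1]
[228. 257.] [365.1 159.1  50.   38.7 -67.5]
[316. 230.] [442.8 -93.6  48.9  14.5  -0.8]
[252. 219.] [475.6  93.9  77.   22.2 -20.6]
[283. 214.] [491.6   4.1  62.1  21.7  11.9]
[319. 206.] [ 515.7 -100.3   64.3   14.9   -2.5]
[177. 206.] [510.3 306.7 239.9 172.9  86.4]
[392. 212.] [ 501.5 -311.   219.7  101.8   44.8]
[437. 163.] [ 644.1 -441.5   49.8   18.1   -1.7]
[328. 162.] [ 646.8 -125.9   45.4   33.8   12.1]
[299. 163.] [642.4 -43.   57.3  45.8  62.9]
[240. 162.] [641.5 131.4  74.8  64.6  16.2]
[270. 163.] [642.9  44.2 129.1  18.5 -12.8]
[368. 145.] [ 6.932e+02 -2.439e+02  4.060e+01  3.150e+01  5.000e-01]
[161. 142.] [696.3 366.2  59.5  22.8 -89.5]
[129. 153.] [656.7 450.6 102.7  44.6   3.2]
0.012
[297. 265.] [343.8 -31.5 126.1  50.6 -89.2]
[358. 263.] [ 352.5 -210.8   48.9   37.5   82.7]
[390. 264.] [ 352.2 -301.2   50.    37.8  -51.1]
[228. 257.] [365.  158.1  49.7  38.4 -67.5]
[316. 230.] [442.3 -93.1  48.7  14.5  -0.8]
[252. 219.] [474.9  93.3  76.6  22.1 -20.6]
[283. 214.] [490.8   4.1  61.8  21.6  11.9]
[319. 206.] [514.8 -99.8  63.9  14.9  -2.5]
[177. 206.] [509.5 304.9 238.5 171.9  86.4]
[392. 212.] [ 500.6 -309.3  218.5  101.2   44.8]
[437. 163.] [ 642.4 -439.    49.5   18.    -1.7]
[328. 162.] [ 645.1 -125.2   45.2   33.6   12.1]
[299. 163.] [640.8 -42.8  57.   45.5  62.9]
[240. 162.] [639.9 130.6  74.3  64.2  16.2]
[270. 163.] [641.3  43.9 128.4  18.4 -12.8]
[368. 145.] [ 6.912e+02 -2.426e+02  4.040e+01  3.140e+01  5.000e-01]
[161. 142.] [694.4 364.1  59.2  22.6 -89.5]
[129. 153.] [655.  448.  102.1  44.4   3.2]
```

View pics/c1.png

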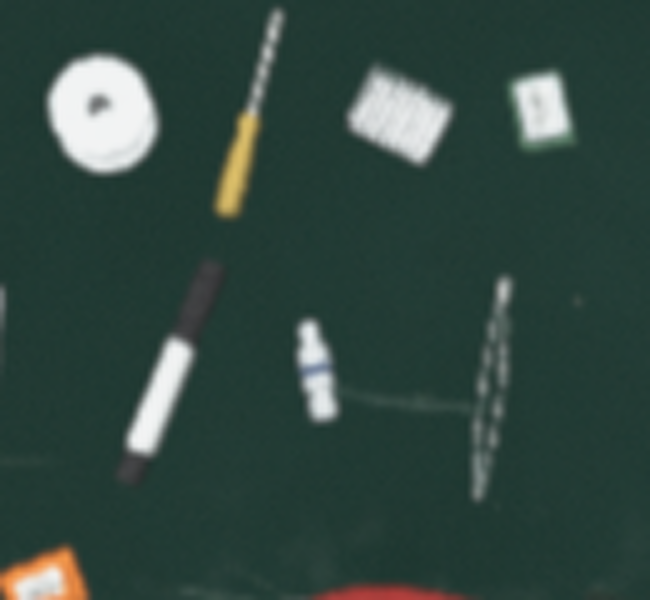

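View pics/c2.png

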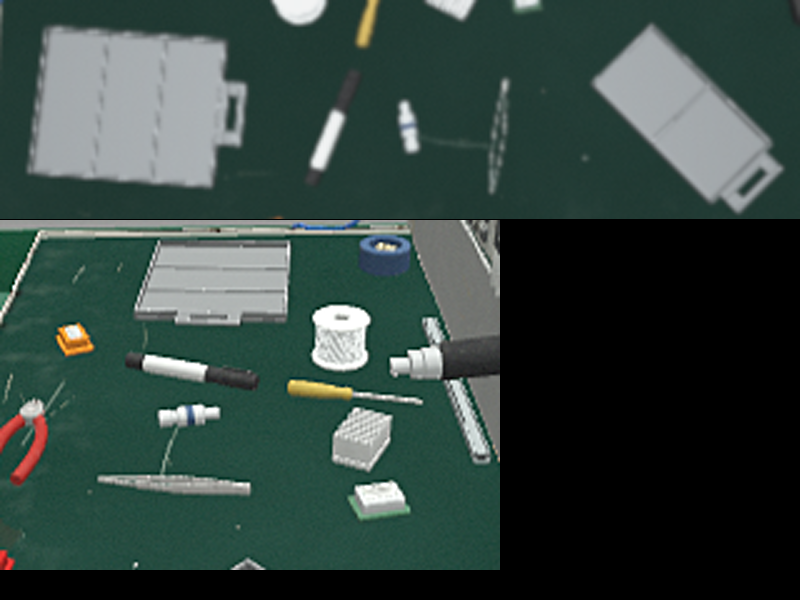

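The crop confirms the filter module: at (328,161), a pale can on a green board. The orange and red ones are the look-alikes. Next I'll refine the tray centres with the tab removed and work out the tool ends.

Run:
```python
from h import *
f=imaging.grab_frame("top"); g=imaging.grab_frame("side")
def tray(f,roi,z,k=15,K=4):
    u0,v0,u1,v1=roi; im=f["frame"][v0:v1,u0:u1].astype(np.float32)
    d=np.abs(im-np.array([48,55,33])if 0 else im-np.median(im[:3].reshape(-1,3),0)).max(2)
    m=(cv2.resize(d,None,fx=K,fy=K)>45).astype(np.uint8)
    c=max(cv2.findContours(m,cv2.RETR_EXTERNAL,cv2.CHAIN_APPROX_NONE)[0],key=cv2.contourArea)
    m=cv2.drawContours(np.zeros_like(m),[c],-1,1,-1)
    m=cv2.morphologyEx(m,cv2.MORPH_OPEN,cv2.getStructuringElement(cv2.MORPH_ELLIPSE,(k*K,k*K)),borderValue=0)
    c=max(cv2.findContours(m,cv2.RETR_EXTERNAL,cv2.CHAIN_APPROX_NONE)[0],key=cv2.contourArea)
    w=cast(f,(c[:,0]+.5)/K-.5+[u0,v0],z)[:,:2]*1000
    (a,b),(p,q),an=cv2.minAreaRect(w.astype(np.float32)); 
    return np.round([a,b,p,q,an],1)
for z in(0,.006,.012):
    print("tool",z,tray(f,(128,168,226,245),z,42)); print("parts",z,tray(f,(350,170,435,250),z,32))
P=lambda x,y:(220+x/5-.4,140+y/5-.4)
for n,a,b,z in(("marker",P(212,262),P(130,486),.009),("tweez",P(505,278),P(478,498),.005),("driver",P(278,10),P(227,215),.005)):
    w=cast(f,[a,b],z)[:,:2]*1000; d=w[0]-w[1]
    print(n,w.round(1).tolist(),"mid",w.mean(0).round(1),"len",np.hypot(*d).round(1),"ang",np.degrees(np.arctan2(d[1],d[0])).round(1))
print("handle mid",cast(f,P(237,165),.008)*1000)
# side-view cross checks: blobs
print("side"); 
for b in blobs(g,(235,180,370,262),.008): print(*b)
for z in (0.,.012): print("side tooltray mid px from top ->",proj(g,[.510,.318,z]),proj(g,[.50,-.30,z]))
```

```text
tool 0 [511.2 313.7 225.5 171.7  86.4]
parts 0 [ 504.3 -309.6  211.6  101.7   44.8]
tool 0.006 [510.4 312.1 224.4 170.8  86.4]
parts 0.006 [ 503.6 -308.2  210.6  101.2   44.8]
tool 0.012 [509.7 310.5 223.3 170.   86.4]
parts 0.012 [ 502.9 -306.7  209.6  100.7   44.8]
marker [[553.5, 65.0], [423.1, 109.7]] mid [488.3  87.3] len 137.8 ang -18.9
tweez [[546.6, -105.0], [418.9, -89.8]] mid [482.8 -97.4] len 128.6 ang -6.8
driver [[704.9, 29.1], [581.9, 57.0]] mid [643.4  43.1] len 126.1 ang -12.8
handle mid [[611.04616505  51.56239298   8.        ]]
side
[351. 252.] [ 645.  -122.8   46.    45.8   13.2]
[269. 243.] [ 484.7 -100.1  108.5   85.8  -44.2]
[344. 227.] [641.6 -32.3  96.4  50.4  64. ]
[275. 218.] [490.8   6.   57.8  39.4   4.8]
[341. 209.] [642.6  46.9 126.4  33.5  -9.5]
[290. 201.] [523.5  85.5  34.7  11.  -23.9]
[267. 198.] [469.3  98.   84.8  39.6 -20.8]
[363. 197.] [699.5 103.8  70.7  34.3  81.1]
[236. 189.] [383.7 149.9  41.6   7.  -82.6]
[336. 189.] [639.3 142.  116.3  61.7  85.1]
[283. 181.] [502.2 195.4  71.1  12.1  -1.4]
side tooltray mid px from top -> [[286.42121801 164.60130903]] [[272.74617316 320.37687254]]
side tooltray mid px from top -> [[286.33853873 160.81480812]] [[272.47142118 314.89089177]]
```

Run:
```python
from h import *
f=imaging.grab_frame("top")
a=cv2.resize(f["frame"][170:244,130:226],None,fx=4,fy=4,interpolation=cv2.INTER_CUBIC)
b=cv2.resize(f["frame"][170:248,350:434],None,fx=4,fy=4,interpolation=cv2.INTER_CUBIC)
o=np.zeros((312,730,3),np.uint8);o[:a.shape[0],:a.shape[1]]=a;o[:312,390:390+336]=b
o=cv2.convertScaleAbs(o,alpha=1.5,beta=-60)
# overlay: predicted lane/pocket middles for a first estimate
def ov(c,yaw,pts,u0,v0,off,z):
    R=np.array([[np.cos(yaw),-np.sin(yaw)],[np.sin(yaw),np.cos(yaw)]])
    for p in pts:
        w=R@np.array(p)/1000+c; q=(proj(f,[*w,z])[0]-[u0,v0]+.5)*4-.5+[off,0]; 
        cv2.circle(o,tuple(int(round(t)) for t in q),2,(0,0,255),-1); print(p,w.round(4),q.round(1))
ov(np.array([.5110,.3192]),np.radians(-93.6),[(x,y) for x in(103,66.5,33.2,0,-33.2,-66.5,-103) for y in(-83,0,83)],130,170,0,.006)
ov(np.array([.5110,-.3000]),np.radians(-135.2),[(x,y) for x in(93.5,45.5,0,-45.5,-93.5) for y in(-48,0,48)],350,170,390,.006)
cv2.imwrite("pics/c3.png",o)
```

```text
(103, -83) [0.4217 0.2216] [308.8 268.9]
(103, 0) [0.5045 0.2164] [319.8 154.6]
(103, 83) [0.5874 0.2112] [330.6  42.1]
(66.5, -83) [0.424 0.258] [258.4 265. ]
(66.5, 0) [0.5068 0.2528] [269.8 150.9]
(66.5, 83) [0.5897 0.2476] [281.   38.4]
(33.2, -83) [0.4261 0.2913] [212.5 261.5]
(33.2, 0) [0.5089 0.2861] [224.2 147.5]
(33.2, 83) [0.5918 0.2809] [235.8  35.1]
(0, -83) [0.4282 0.3244] [166.8 258.1]
(0, 0) [0.511  0.3192] [178.8 144.1]
(0, 83) [0.5938 0.314 ] [190.7  31.9]
(-33.2, -83) [0.4302 0.3575] [121.1 254.6]
(-33.2, 0) [0.5131 0.3523] [133.5 140.7]
(-33.2, 83) [0.5959 0.3471] [145.8  28.6]
(-66.5, -83) [0.4323 0.3908] [ 75.4 251.1]
(-66.5, 0) [0.5152 0.3856] [ 88.1 137.3]
(-66.5, 83) [0.598  0.3804] [100.7  25.3]
(-103, -83) [0.4346 0.4272] [ 25.3 247.3]
(-103, 0) [0.5175 0.422 ] [ 38.5 133.6]
(-103, 83) [0.6003 0.4168] [51.4 21.7]
(93.5, -48) [ 0.4108 -0.3318] [591.9 293.9]
(93.5, 0) [ 0.4447 -0.3659] [638.8 247.1]
(93.5, 48) [ 0.4785 -0.3999] [685.5 200.6]
(45.5, -48) [ 0.4449 -0.298 ] [543.6 245.6]
(45.5, 0) [ 0.4787 -0.3321] [590.5 199.2]
(45.5, 48) [ 0.5125 -0.3661] [637.1 153. ]
(0, -48) [ 0.4772 -0.2659] [498.1 200.2]
(0, 0) [ 0.511 -0.3  ] [544.9 154. ]
(0, 48) [ 0.5448 -0.3341] [591.5 108.1]
(-45.5, -48) [ 0.5095 -0.2339] [452.9 155.1]
(-45.5, 0) [ 0.5433 -0.2679] [499.7 109.2]
(-45.5, 48) [ 0.5771 -0.302 ] [546.2  63.5]
(-93.5, -48) [ 0.5435 -0.2001] [405.6 107.8]
(-93.5, 0) [ 0.5773 -0.2341] [452.3  62.2]
(-93.5, 48) [ 0.6112 -0.2682] [498.8  16.9]
```

View pics/c3.png

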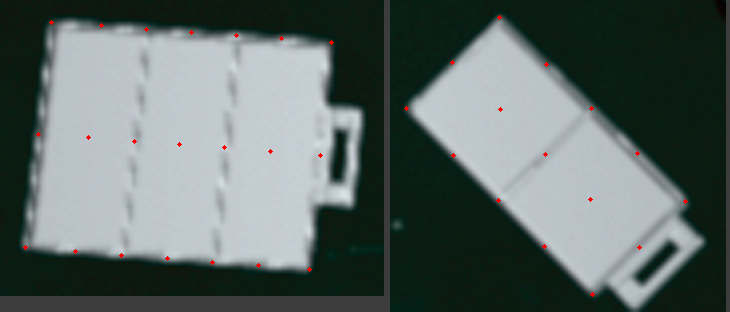

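Predicted tray points land on the rims, ridges and cross wall: tool tray at (511,319) mm with yaw −93.6°, parts tray at (511,−300) with yaw −135.2°. Next, move above the tweezers.

```bash
python3 -m pendant '[[[0,0,0,0.16,-0.176,0,1],[0,0,0,0.16,-0.176,0,1],[0,0,0,0.16,-0.176,0,1],[0,0,0,0.16,-0.176,0,1],[0,0,0,0.16,-0.176,0,1],[0,0,0,0.16,-0.176,0,1],[0,0,0,0.16,-0.176,0,1],[0,0,0,0.16,-0.176,0,1],[0,0,0.047,0,-0.2,-0.1,0.5],[0,0,0,0,-0.2,-0.1,0.5],[0,0,0,0,-0.2,-0.1,0.5],[0,0,0,0,-0.2,-0.1,0.5],[0,0,0,0,-0.2,-0.1,0.5],[0,0,0,0,-0.2,-0.1,0.5],[0,0,0,0,-0.2,-0.1,0.5],[0,0,0,0,0,0,0.5],[0,0,0,0,0,0,0.5]]]'
cat >> h.py <<'E'
def to(x,y,z,yaw):
    "rest of the way to a pose (mm, deg) in row units"
    s=manip.state(); p=s["tool_pos"]*1000; q=s["tool_rot"]
    a=np.degrees(2*np.arctan2(q[2],q[1])); da=(yaw-a+180)%360-180
    print("t",round(s["time"],2),"pos",p.round(1),"yaw",a.round(1),"F",s["contact_force"].round(1),"w",round(s["gripper_width"],3),"-> units",((np.array([x,y,z])-p)/250).round(3),"turn",round(da/180,4))
E
python3 -c "from h import *;to(482.8,-97.4,3,83.2)"
```

```text
time: 2.48
tool_pos: [0.4849, -0.0991, 0.0565]
tool_rot: [-0.0, 0.748, 0.664, 0.0]
contact_force: [-0.0, 0.9, -1.3]
gripper_width: 0.503
t 2.48 pos [484.9 -99.1  56.5] yaw 83.1 F [-0.   0.9 -1.3] w 0.503 -> units [-0.009  0.007 -0.214] turn 0.0003
```

```bash
python3 -m pendant '[[[0,0,0,-0.008,0.006,-0.07,0.5],[0,0,0,0,0,-0.07,0.5],[0,0,0,0,0,-0.05,0.5],[0,0,0,0,0,-0.02,0.5],[0,0,0,0,0,0,0.5],[0,0,0,0,0,0,0]]]'
python3 -c "from h import *;to(482.8,-97.4,3,83.2)"
python3 -m pendant '[[[0,0,0,0,0,0,0],[0,0,0,0,0,0,0],[0,0,0,0,0,0,0],[0,0,0,0,0,0,0]]]'
```

```text
time: 3.22
tool_pos: [0.4833, -0.0978, 0.0043]
tool_rot: [0.0, 0.748, 0.664, 0.0]
contact_force: [1.2, 0.2, 0.3]
gripper_width: 0.299
t 3.23 pos [483.3 -97.8   4.3] yaw 83.2 F [1.2 0.2 0.3] w 0.299 -> units [-0.002  0.002 -0.005] turn 0.0001
time: 3.72
tool_pos: [0.4835, -0.098, 0.0047]
tool_rot: [0.001, 0.748, 0.664, 0.0]
contact_force: [-0.1, 0.4, 6.1]
gripper_width: 0.122
```

```bash
python3 -m pendant '[[[0,0,0,0,0,0.1,0],[0,0,0,0,0,0.15,0],[0,0,0.018,0.014,0.2,0,0],[0,0,0,0.014,0.2,0,0],[0,0,0,0.014,0.2,0,0],[0,0,0,0.014,0.2,0,0],[0,0,0,0.014,0.2,0,0],[0,0,0,0.014,0.2,0,0],[0,0,0,0.014,0.2,0,0],[0,0,0,0,0,0,0],[0,0,0,0,0,0,0]]]'
python3 - <<'E'
from h import *
to(506.8,252.8,8,86.4)
f=imaging.grab_frame("top");g=imaging.grab_frame("side")
a=cv2.resize(f["frame"][150:260,125:340],None,fx=2.6,fy=2.6,interpolation=cv2.INTER_CUBIC)
b=cv2.resize(g["frame"][90:210,210:400],None,fx=2.6,fy=2.6,interpolation=cv2.INTER_CUBIC)
o=np.zeros((600,560,3),np.uint8);o[:a.shape[0],:a.shape[1]]=a[:,:560];o[286:286+b.shape[0],:b.shape[1]]=b
cv2.imwrite("pics/d1.png",o)
E
```

```text
time: 5.1
tool_pos: [0.5067, 0.252, 0.0656]
tool_rot: [-0.0, 0.729, 0.685, -0.001]
contact_force: [-0.0, -0.5, -0.1]
gripper_width: 0.122
t 5.1 pos [506.7 252.   65.6] yaw 86.4 F [-0.  -0.5 -0.1] w 0.122 -> units [ 0.     0.003 -0.23 ] turn -0.0002
```

View pics/d1.png

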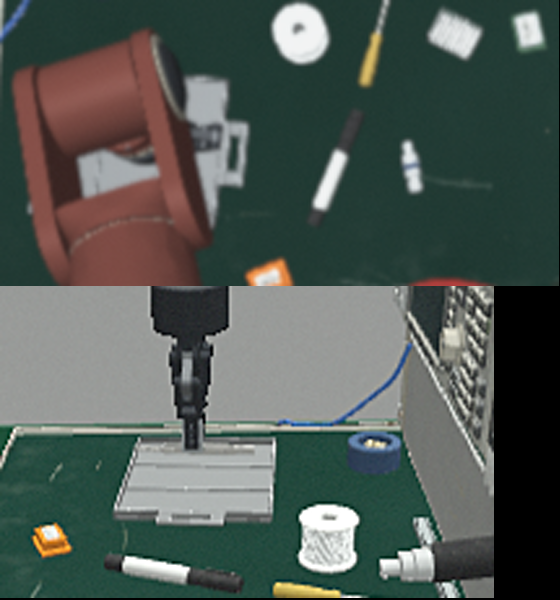

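The tweezers have left the bench and hang level in the jaws over lane 1. Set them down.

```bash
python3 -m pendant '[[[0,0,0,0,0.003,-0.1,0],[0,0,0,0,0,-0.08,0],[0,0,0,0,0,-0.03,0],[0,0,0,0,0,-0.018,0],[0,0,0,0,0,0,0],[0,0,0,0,0,0,0]]]'
python3 -c "from h import *;to(506.8,252.8,7.5,86.4)"
```

```text
time: 5.95
tool_pos: [0.5079, 0.2533, 0.0101]
tool_rot: [0.0, 0.729, 0.685, 0.001]
contact_force: [-0.9, 0.4, -0.1]
gripper_width: 0.125
t 5.95 pos [507.9 253.3  10.1] yaw 86.4 F [-0.9  0.4 -0.1] w 0.125 -> units [-0.004 -0.002 -0.01 ] turn -0.0001
```

```bash
python3 -m pendant '[[[0,0,0,0,0,-0.008,0],[0,0,0,0,0,0,0],[0,0,0,0,0,0,0.3],[0,0,0,0,0,0,0.3],[0,0,0,0,0,0.03,0.4],[0,0,0,0,0,0.1,0.4],[0,0,0,0,0,0.12,0.4],[0,0,-0.025,0.08,-0.162,0,0.5],[0,0,-0.026,0.08,-0.162,0,0.5],[0,0,0,0.08,-0.162,0,0.5],[0,0,0,0.08,-0.162,0,0.5],[0,0,0,0.08,-0.162,0,0.5],[0,0,0,0,0,0,0.5],[0,0,0,0,0,0,0.5]]]'
python3 - <<'E'
from h import *
to(606.3,51.5,3,77.2)
f=imaging.grab_frame("top");g=imaging.grab_frame("side")
a=cv2.resize(f["frame"][160:250,125:340],None,fx=2.6,fy=2.6,interpolation=cv2.INTER_CUBIC)
b=cv2.resize(g["frame"][90:220,210:400],None,fx=2.6,fy=2.6,interpolation=cv2.INTER_CUBIC)
o=np.zeros((600,560,3),np.uint8);o[:a.shape[0],:a.shape[1]]=a[:,:560];o[240:240+b.shape[0],:b.shape[1]]=b
cv2.imwrite("pics/d2.png",o)
E
```

```text
time: 7.7
tool_pos: [0.607, 0.0509, 0.0699]
tool_rot: [-0.0, 0.781, 0.624, 0.0]
contact_force: [0.7, -0.5, 0.8]
gripper_width: 0.502
t 7.7 pos [607.   50.9  69.9] yaw 77.2 F [ 0.7 -0.5  0.8] w 0.502 -> units [-0.003  0.003 -0.268] turn -0.0001
```

View pics/d2.png

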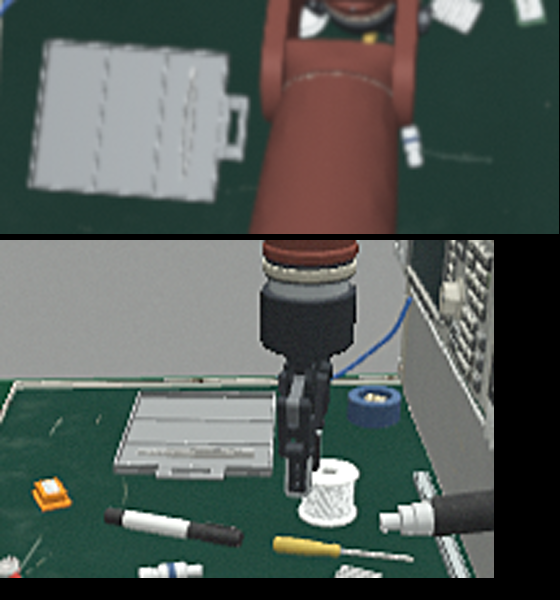

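Tweezers lie along the middle of lane 1. Now the screwdriver.

```bash
python3 -m pendant '[[[0,0,0,-0.003,0.003,-0.1,0.5],[0,0,0,0,0,-0.1,0.5],[0,0,0,0,0,-0.045,0.5],[0,0,0,0,0,-0.02,0.5],[0,0,0,0,0,0,0.5],[0,0,0,0,0,0,0],[0,0,0,0,0,0,0],[0,0,0,0,0,0,0],[0,0,0,0,0,0,0],[0,0,0,0,0,0,0]]]'
python3 -c "from h import *;to(606.3,51.5,3,77.2)"
python3 -m pendant '[[[0,0,0,0,0,0.05,0],[0,0,0,0,0,0.1,0],[0,0,0,0,0,0.1,0],[0,0,0,0,0,0,0],[0,0,0,0,0,0,0]]]'
python3 -c "from h import *;to(473.1,321.6,8,86.4)"
```

```text
time: 9.05
tool_pos: [0.6075, 0.0513, 0.0048]
tool_rot: [0.001, 0.781, 0.624, 0.001]
contact_force: [-0.5, -0.4, 5.4]
gripper_width: 0.12
t 9.05 pos [607.5  51.3   4.8] yaw 77.2 F [-0.5 -0.4  5.4] w 0.12 -> units [-0.005  0.001 -0.007] turn -0.0002
time: 9.68
tool_pos: [0.6058, 0.0514, 0.0651]
tool_rot: [-0.0, 0.781, 0.624, -0.001]
contact_force: [-1.0, 0.2, -1.0]
gripper_width: 0.118
t 9.68 pos [605.8  51.4  65.1] yaw 77.2 F [-1.   0.2 -1. ] w 0.118 -> units [-0.531  1.081 -0.228] turn 0.0509
```

```bash
python3 -m pendant '[[[0,0,0,-0.177,0,0.04,0],[0,0,0,-0.177,0,0.02,0],[0,0,0.025,-0.177,0.081,0,0],[0,0,0.026,0,0.2,0,0],[0,0,0,0,0.2,0,0],[0,0,0,0,0.2,0,0],[0,0,0,0,0.2,0,0],[0,0,0,0,0.2,0,0],[0,0,0,0,0,0,0],[0,0,0,0,0,0,0]]]'
python3 - <<'E'
from h import *
to(473.1,321.6,8,86.4)
f=imaging.grab_frame("top");g=imaging.grab_frame("side")
a=cv2.resize(f["frame"][160:250,125:340],None,fx=2.6,fy=2.6,interpolation=cv2.INTER_CUBIC)
b=cv2.resize(g["frame"][90:220,210:400],None,fx=2.6,fy=2.6,interpolation=cv2.INTER_CUBIC)
o=np.zeros((600,560,3),np.uint8);o[:a.shape[0],:a.shape[1]]=a[:,:560];o[240:240+b.shape[0],:b.shape[1]]=b
cv2.imwrite("pics/d3.png",o)
E
```

```text
time: 10.92
tool_pos: [0.4728, 0.321, 0.0794]
tool_rot: [-0.0, 0.729, 0.685, -0.002]
contact_force: [0.3, -0.8, -0.0]
gripper_width: 0.121
t 10.93 pos [472.8 321.   79.4] yaw 86.4 F [ 0.3 -0.8 -0. ] w 0.121 -> units [ 0.001  0.003 -0.286] turn -0.0002
```

View pics/d3.png

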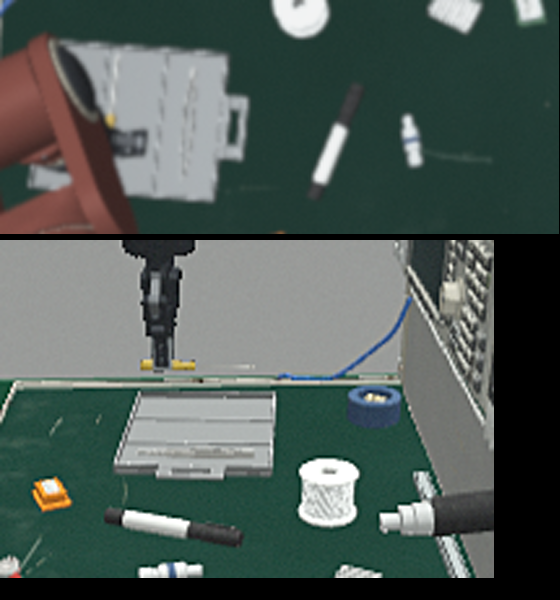

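```bash
python3 -m pendant '[[[0,0,0,0.001,0.003,-0.12,0],[0,0,0,0,0,-0.1,0],[0,0,0,0,0,-0.05,0],[0,0,0,0,0,-0.014,0],[0,0,0,0,0,0,0],[0,0,0,0,0,0,0]]]'
python3 -c "from h import *;to(473.1,321.6,8,86.4)"
```

```text
time: 11.78
tool_pos: [0.4749, 0.3227, 0.0112]
tool_rot: [0.0, 0.729, 0.685, 0.001]
contact_force: [-0.0, -0.2, -0.7]
gripper_width: 0.115
t 11.78 pos [474.9 322.7  11.2] yaw 86.4 F [-0.  -0.2 -0.7] w 0.115 -> units [-0.007 -0.005 -0.013] turn -0.0
```

```bash
python3 -m pendant '[[[0,0,0,-0.003,-0.002,-0.012,0],[0,0,0,0,0,0,0],[0,0,0,0,0,0,0.3],[0,0,0,0,0,0,0.3],[0,0,0,0,0,0.03,0.4],[0,0,0,0,0,0.1,0.4],[0,0,0,0,0,0.12,0.4],[0,0,-0.03,0.012,-0.188,0,0.5],[0,0,-0.03,0.012,-0.188,0,0.5],[0,0,-0.028,0.012,-0.188,0,0.5],[0,0,0,0.012,-0.188,0,0.5],[0,0,0,0.012,-0.188,0,0.5],[0,0,0,0,0,0,0.5],[0,0,0,0,0,0,0.5]]]'
python3 -c "from h import *;to(488.3,87.3,3,70.5)"
```

```text
time: 13.52
tool_pos: [0.4884, 0.087, 0.0699]
tool_rot: [-0.0, 0.816, 0.577, 0.0]
contact_force: [-0.2, 0.2, -1.4]
gripper_width: 0.503
t 13.53 pos [488.4  87.   69.9] yaw 70.5 F [-0.2  0.2 -1.4] w 0.503 -> units [-0.     0.001 -0.268] turn -0.0002
```

```bash
python3 -m pendant '[[[0,0,0,0,0.001,-0.1,0.5],[0,0,0,0,0,-0.1,0.5],[0,0,0,0,0,-0.045,0.5],[0,0,0,0,0,-0.018,0.5],[0,0,0,0,0,0,0.5],[0,0,0,0,0,0,0],[0,0,0,0,0,0,0],[0,0,0,0,0,0,0],[0,0,0,0,0,0,0],[0,0,0,0,0,0,0]]]'
python3 -m pendant '[[[0,0,0,0,0,0.05,0],[0,0,0,0,0,0.1,0],[0,0,0,0,0,0.12,0],[0,0,0.03,0.018,0.199,0,0],[0,0,0.03,0.018,0.199,0,0],[0,0,0.028,0.018,0.199,0,0],[0,0,0,0.018,0.199,0,0],[0,0,0,0.018,0.199,0,0],[0,0,0,0.018,0.199,0,0],[0,0,0,0,0,0,0],[0,0,0,0,0,0,0]]]'
python3 - <<'E'
from h import *
to(515.2,385.6,8,86.4)
f=imaging.grab_frame("top");g=imaging.grab_frame("side")
a=cv2.resize(f["frame"][160:250,125:340],None,fx=2.6,fy=2.6,interpolation=cv2.INTER_CUBIC)
b=cv2.resize(g["frame"][90:220,210:400],None,fx=2.6,fy=2.6,interpolation=cv2.INTER_CUBIC)
o=np.zeros((600,560,3),np.uint8);o[:a.shape[0],:a.shape[1]]=a[:,:560];o[240:240+b.shape[0],:b.shape[1]]=b
cv2.imwrite("pics/d4.png",o)
E
```

```text
time: 14.78
tool_pos: [0.4894, 0.0871, 0.005]
tool_rot: [0.001, 0.816, 0.578, 0.001]
contact_force: [-0.3, -0.1, 5.2]
gripper_width: 0.161
time: 16.15
tool_pos: [0.5148, 0.3851, 0.0711]
tool_rot: [0.0, 0.729, 0.685, -0.001]
contact_force: [0.3, 0.0, -0.1]
gripper_width: 0.162
t 16.15 pos [514.8 385.1  71.1] yaw 86.4 F [ 0.3  0.  -0.1] w 0.162 -> units [ 0.001  0.002 -0.252] turn -0.0002
```

View pics/d4.png

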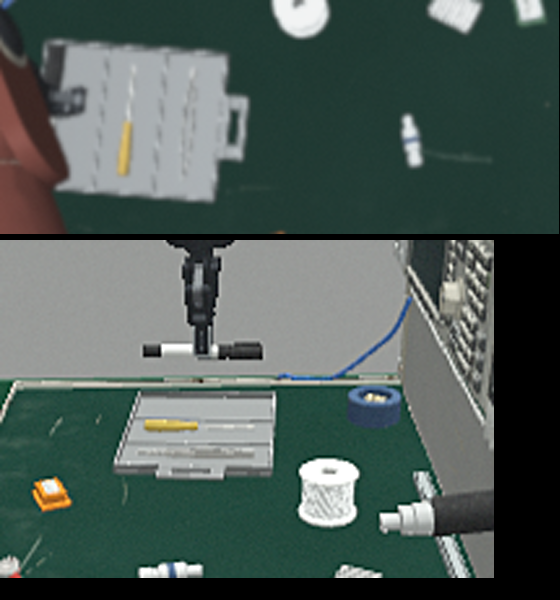

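Screwdriver is straight in lane 2 and the marker is held level over lane 3. Set it down, then go to the heatsink.

```bash
python3 -m pendant '[[[0,0,0,0,0.002,-0.1,0],[0,0,0,0,0,-0.08,0],[0,0,0,0,0,-0.05,0],[0,0,0,0,0,-0.014,0],[0,0,0,0,0,0,0],[0,0,0,0,0,0,0]]]'
python3 -c "from h import *;to(515.2,385.6,8,86.4)"
```

```text
time: 17.0
tool_pos: [0.5159, 0.3865, 0.0113]
tool_rot: [0.0, 0.729, 0.685, 0.001]
contact_force: [1.3, 0.3, -0.5]
gripper_width: 0.158
t 17.0 pos [515.9 386.5  11.3] yaw 86.4 F [ 1.3  0.3 -0.5] w 0.158 -> units [-0.003 -0.004 -0.013] turn -0.0001
```

```bash
python3 -m pendant '[[[0,0,0,0,-0.001,-0.011,0],[0,0,0,0,0,0,0],[0,0,0,0,0,0,0.3],[0,0,0,0,0,0,0.3],[0,0,0,0,0,0.03,0.4],[0,0,0,0,0,0.12,0.4],[0,0,0,0,0,0.2,0.4],[0,0,-0.048,0,-0.19,0,0.7],[0,0,-0.048,0,-0.19,0,0.7],[0,0,-0.048,0,-0.19,0,0.7],[0,0,-0.048,0,-0.19,0,0.7],[0,0,-0.048,0.1,-0.19,0,0.7],[0,0,-0.048,0.1,-0.19,0,0.7],[0,0,-0.048,0.1,-0.19,0,0.7],[0,0,-0.048,0.1,-0.19,0,0.7],[0,0,-0.048,0.1,-0.19,0,0.7],[0,0,-0.048,0,0,0,0.7],[0,0,-0.048,0,0,0,0.7],[0,0,-0.048,0,0,0,0.7],[0,0,-0.051,0,0,0,0.7]]]'
python3 -m pendant '[[[0,0,0,0,0,0,0.7],[0,0,0,0,0,0,0.7]]]'
python3 - <<'E'
from h import *
to(640.6,-42.7,6,-26.5)
f=imaging.grab_frame("top");g=imaging.grab_frame("side")
a=cv2.resize(f["frame"][160:250,125:340],None,fx=2.6,fy=2.6,interpolation=cv2.INTER_CUBIC)
b=cv2.resize(g["frame"][130:270,210:400],None,fx=2.6,fy=2.5,interpolation=cv2.INTER_CUBIC)
o=np.zeros((600,560,3),np.uint8);o[:a.shape[0],:a.shape[1]]=a[:,:560];o[240:240+b.shape[0],:b.shape[1]]=b
cv2.imwrite("pics/d5.png",o)
E
```

```text
time: 19.5
tool_pos: [0.6404, -0.0418, 0.0956]
tool_rot: [-0.0, 0.973, -0.231, 0.0]
contact_force: [0.8, 0.1, 0.1]
gripper_width: 0.698
time: 19.75
tool_pos: [0.6403, -0.0416, 0.0953]
tool_rot: [-0.0, 0.974, -0.228, 0.0]
contact_force: [-0.0, 0.2, -1.2]
gripper_width: 0.698
t 19.75 pos [640.3 -41.6  95.3] yaw -26.3 F [-0.   0.2 -1.2] w 0.698 -> units [ 0.001 -0.004 -0.357] turn -0.001
```

View pics/d5.png

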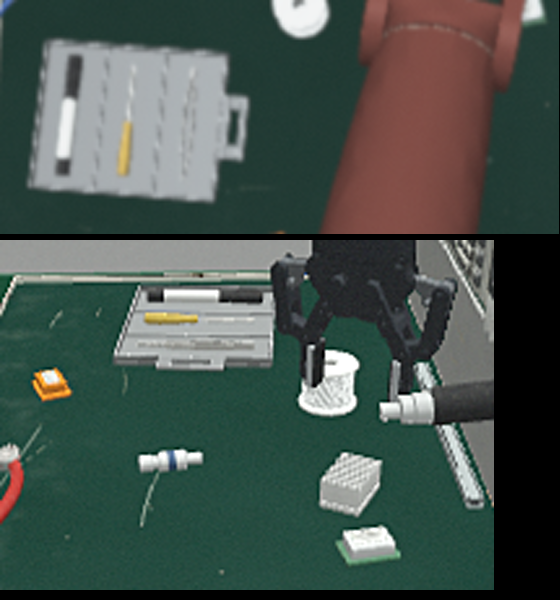

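All three tools lie straight in their lanes. Grip the heatsink.

```bash
python3 -m pendant '[[[0,0,-0.001,0.001,-0.004,-0.12,0.7],[0,0,0,0,0,-0.12,0.7],[0,0,0,0,0,-0.08,0.7],[0,0,0,0,0,-0.044,0.7],[0,0,0,0,0,0,0.7],[0,0,0,0,0,0,0],[0,0,0,0,0,0,0],[0,0,0,0,0,0,0],[0,0,0,0,0,0,0]]]'
python3 -c "from h import *;to(640.6,-42.7,6,-26.5)"
python3 -m pendant '[[[0,0,0,0,0,0.06,0],[0,0,0,0,0,0.1,0],[0,0,0,-0.1,0,0.1,0],[0,0,0,-0.15,0,0,0],[0,0,0,0,0,0,0]]]'
python3 -c "from h import *;to(478.7,-332.1,6,-45.2)"
```

```text
time: 20.98
tool_pos: [0.6419, -0.0428, 0.0058]
tool_rot: [-0.0, 0.973, -0.23, 0.001]
contact_force: [0.0, 0.8, 5.7]
gripper_width: 0.385
t 20.98 pos [641.9 -42.8   5.8] yaw -26.6 F [0.  0.8 5.7] w 0.385 -> units [-0.005  0.001  0.001] turn 0.0007
time: 21.6
tool_pos: [0.5754, -0.0422, 0.0686]
tool_rot: [0.0, 0.973, -0.23, -0.001]
contact_force: [-0.5, -0.6, -1.0]
gripper_width: 0.387
t 21.6 pos [575.4 -42.2  68.6] yaw -26.6 F [-0.5 -0.6 -1. ] w 0.387 -> units [-0.387 -1.16  -0.25 ] turn -0.1031
```

```bash
python3 -m pendant '[[[0,0,-0.034,-0.065,-0.193,0,0],[0,0,-0.034,-0.065,-0.193,0,0],[0,0,-0.035,-0.065,-0.193,0,0],[0,0,0,-0.064,-0.193,0,0],[0,0,0,-0.064,-0.194,0,0],[0,0,0,-0.064,-0.194,0,0],[0,0,0,0,0,0,0],[0,0,0,0,0,0,0]]]'
python3 - <<'E'
from h import *
to(478.7,-332.1,8,-45.2)
f=imaging.grab_frame("top");g=imaging.grab_frame("side")
a=cv2.resize(f["frame"][150:260,280:450],None,fx=2.2,fy=2.2,interpolation=cv2.INTER_CUBIC)
b=cv2.resize(g["frame"][150:390,180:380],None,fx=1.4,fy=1.4,interpolation=cv2.INTER_CUBIC)
o=np.zeros((600,400,3),np.uint8);o[:a.shape[0],:a.shape[1]]=a;o[250:250+b.shape[0],:b.shape[1]]=b
cv2.imwrite("pics/d6.png",o)
E
```

```text
time: 22.6
tool_pos: [0.4815, -0.3326, 0.069]
tool_rot: [-0.0, 0.923, -0.384, -0.0]
contact_force: [-0.6, -0.1, -0.3]
gripper_width: 0.382
t 22.6 pos [ 481.5 -332.6   69. ] yaw -45.2 F [-0.6 -0.1 -0.3] w 0.382 -> units [-0.011  0.002 -0.244] turn -0.0
```

View pics/d6.png

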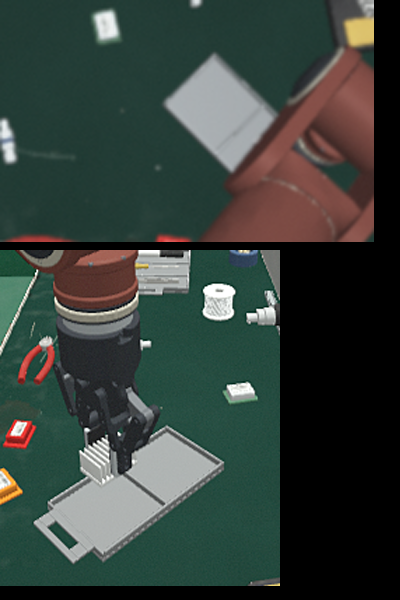

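```bash
python3 -m pendant '[[[0,0,0,-0.009,0.001,-0.1,0],[0,0,0,0,0,-0.08,0],[0,0,0,0,0,-0.04,0],[0,0,0,0,0,-0.016,0],[0,0,0,0,0,0,0],[0,0,0,0,0,0,0]]]'
python3 -c "from h import *;to(478.7,-332.1,8,-45.2)"
```

```text
time: 23.45
tool_pos: [0.4796, -0.3329, 0.0109]
tool_rot: [0.0, 0.923, -0.384, 0.001]
contact_force: [1.1, 0.2, -0.9]
gripper_width: 0.384
t 23.45 pos [ 479.6 -332.9   10.9] yaw -45.2 F [ 1.1  0.2 -0.9] w 0.384 -> units [-0.003  0.003 -0.012] turn -0.0002
```

```bash
python3 -m pendant '[[[0,0,0,0,0,-0.009,0],[0,0,0,0,0,0,0],[0,0,0,0,0,0,0.53],[0,0,0,0,0,0,0.53],[0,0,0,0,0,0.03,0.53],[0,0,0,0,0,0.12,0.53],[0,0,0,0,0,0.15,0.55],[0,0,-0.045,0,0.165,0,0.6],[0,0,-0.045,0,0.165,0,0.6],[0,0,-0.046,0,0.165,0,0.6],[0,0,-0.046,0,0.165,0,0.6],[0,0,0,0,0.165,0,0.6],[0,0,0,0.167,0,0,0.6],[0,0,0,0.167,0,0,0.6],[0,0,0,0.167,0,0,0.6],[0,0,0,0.167,0,0,0.6],[0,0,0,0,0,0,0.6],[0,0,0,0,0,0,0.6]]]'
python3 - <<'E'
from h import *
to(646,-125.6,4,-78)
f=imaging.grab_frame("top");g=imaging.grab_frame("side")
a=cv2.resize(f["frame"][150:260,280:450],None,fx=2.2,fy=2.2,interpolation=cv2.INTER_CUBIC)
b=cv2.resize(g["frame"][150:390,180:430],None,fx=1.4,fy=1.4,interpolation=cv2.INTER_CUBIC)
o=np.zeros((600,400,3),np.uint8);o[:a.shape[0],:a.shape[1]]=a;o[250:250+b.shape[0],:b.shape[1]]=b
cv2.imwrite("pics/d7.png",o)
E
```

```text
time: 25.7
tool_pos: [0.6454, -0.126, 0.0827]
tool_rot: [0.0, 0.778, -0.629, -0.0]
contact_force: [-0.2, 0.3, 0.1]
gripper_width: 0.603
t 25.7 pos [ 645.4 -126.    82.7] yaw -77.9 F [-0.2  0.3  0.1] w 0.603 -> units [ 0.003  0.002 -0.315] turn -0.0004
```

View pics/d7.png

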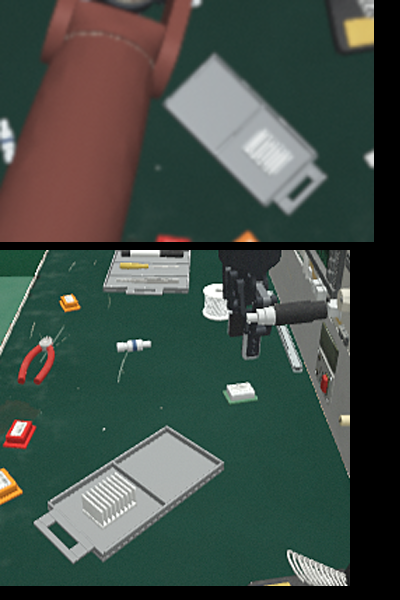

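Heatsink is upright and flat in the tab-side pocket. Grip the filter module.

```bash
python3 -m pendant '[[[0,0,0,0.003,0.002,-0.12,0.6],[0,0,0,0,0,-0.1,0.6],[0,0,0,0,0,-0.07,0.6],[0,0,0,0,0,-0.029,0.6],[0,0,0,0,0,0,0.6],[0,0,0,0,0,0,0],[0,0,0,0,0,0,0],[0,0,0,0,0,0,0],[0,0,0,0,0,0,0]]]'
python3 -c "from h import *;to(646,-125.6,4,-78)"
python3 -m pendant '[[[0,0,0,0,0,0.06,0],[0,0,0,0,0,0.1,0],[0,0,0,-0.1,0,0.1,0],[0,0,0,-0.15,0,0,0],[0,0,0,0,0,0,0]]]'
python3 -c "from h import *;to(543.3,-267.9,8,-45.2)"
```

```text
time: 26.92
tool_pos: [0.648, -0.126, 0.0047]
tool_rot: [-0.001, 0.778, -0.629, 0.001]
contact_force: [-1.1, -0.1, 5.4]
gripper_width: 0.328
t 26.93 pos [ 648.  -126.     4.7] yaw -77.9 F [-1.1 -0.1  5.4] w 0.328 -> units [-0.008  0.002 -0.003] turn -0.0004
time: 27.55
tool_pos: [0.5818, -0.1252, 0.0677]
tool_rot: [0.0, 0.777, -0.629, -0.001]
contact_force: [0.3, 0.2, 0.1]
gripper_width: 0.333
t 27.55 pos [ 581.8 -125.2   67.7] yaw -78.0 F [0.3 0.2 0.1] w 0.333 -> units [-0.154 -0.571 -0.239] turn 0.182
```

```bash
python3 -m pendant '[[[0,0,0.045,-0.039,-0.143,0,0],[0,0,0.045,-0.039,-0.143,0,0],[0,0,0.046,-0.038,-0.143,0,0],[0,0,0.046,-0.038,-0.142,0,0],[0,0,0,0,0,0,0],[0,0,0,0,0,0,0]]]'
python3 - <<'E'
from h import *
to(543.3,-267.9,8,-45.2)
f=imaging.grab_frame("top");g=imaging.grab_frame("side")
a=cv2.resize(f["frame"][150:260,280:450],None,fx=2.2,fy=2.2,interpolation=cv2.INTER_CUBIC)
b=cv2.resize(g["frame"][150:390,180:430],None,fx=1.4,fy=1.4,interpolation=cv2.INTER_CUBIC)
o=np.zeros((600,400,3),np.uint8);o[:a.shape[0],:a.shape[1]]=a;o[250:250+b.shape[0],:b.shape[1]]=b
cv2.imwrite("pics/d8.png",o)
E
```

```text
time: 28.3
tool_pos: [0.5461, -0.2681, 0.068]
tool_rot: [-0.0, 0.923, -0.385, -0.0]
contact_force: [-0.4, 0.7, -0.8]
gripper_width: 0.328
t 28.3 pos [ 546.1 -268.1   68. ] yaw -45.2 F [-0.4  0.7 -0.8] w 0.328 -> units [-0.011  0.001 -0.24 ] turn 0.0002
```

View pics/d8.png

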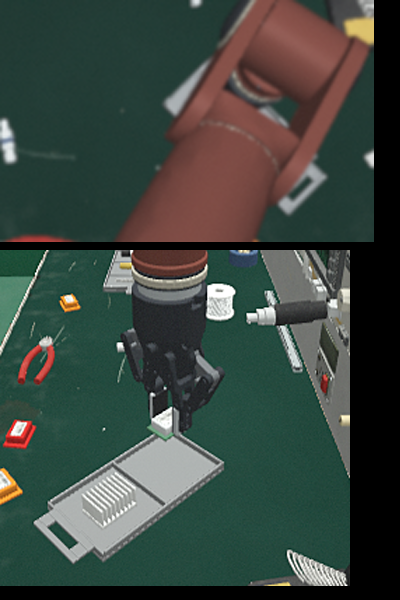

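Filter module is held level, right way up, over the far pocket. Lower, release and retreat.

```bash
python3 -m pendant '[[[0,0,0,-0.008,0,-0.1,0],[0,0,0,0,0,-0.08,0],[0,0,0,0,0,-0.035,0],[0,0,0,0,0,-0.016,0],[0,0,0,0,0,0,0],[0,0,0,0,0,0,0]]]'
python3 -c "from h import *;to(543.3,-267.9,8,-45.2)"
```

```text
time: 29.15
tool_pos: [0.5444, -0.2688, 0.0112]
tool_rot: [0.0, 0.923, -0.384, 0.001]
contact_force: [-0.3, 0.1, -0.3]
gripper_width: 0.332
t 29.15 pos [ 544.4 -268.8   11.2] yaw -45.2 F [-0.3  0.1 -0.3] w 0.332 -> units [-0.004  0.004 -0.013] turn -0.0002
```

```bash
python3 -m pendant '[[[0,0,0,0,0,-0.012,0],[0,0,0,0,0,0,0],[0,0,0,0,0,0,0.5],[0,0,0,0,0,0,0.5],[0,0,0,0,0,0.03,0.5],[0,0,0,0,0,0.12,0.5],[0,0,0,0,0,0.2,0.5],[0,0,0,-0.1,0.18,0.1,0.5],[0,0,0,-0.1,0.18,0.1,0.5],[0,0,0,-0.1,0.18,0.1,0.5],[0,0,0,-0.1,0.18,0,0.5],[0,0,0,-0.1,0.18,0,0.5],[0,0,0,0,0,0,0.5],[0,0,0,0,0,0,0.5]]]'
python3 - <<'E'
from h import *
f=imaging.grab_frame("top");g=imaging.grab_frame("side")
a=cv2.resize(f["frame"][135:255,125:440],None,fx=2.5,fy=2.5,interpolation=cv2.INTER_CUBIC)
b=cv2.resize(g["frame"][140:390,180:400],None,fx=1.18,fy=1.18,interpolation=cv2.INTER_CUBIC)
o=np.zeros((600,800,3),np.uint8);o[:a.shape[0],:a.shape[1]]=a;o[302:302+b.shape[0],:b.shape[1]]=b
p=cv2.resize(f["frame"][175:245,355:425],None,fx=4,fy=4,interpolation=cv2.INTER_CUBIC); o[310:310+280,300:580]=p
cv2.imwrite("pics/e.png",o)
E
```

```text
time: 30.9
tool_pos: [0.4191, -0.0436, 0.1704]
tool_rot: [0.0, 0.923, -0.384, 0.001]
contact_force: [0.1, -0.1, -0.1]
gripper_width: 0.501
```

View pics/e.png

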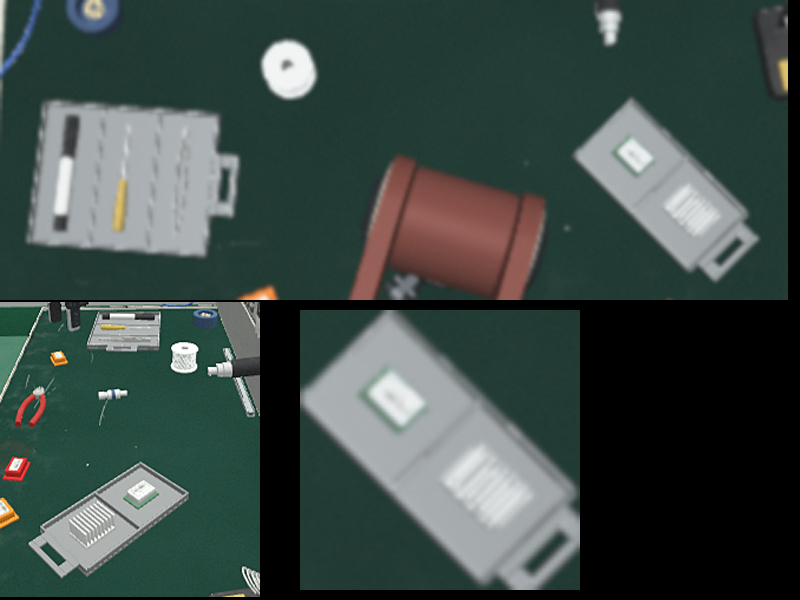

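Filter module sits flat in the far pocket and the heatsink next to the tab. The spool at (289,68) and the attenuator are undisturbed. I'll check the tool positions in the tray frame, then hand in.

Run:
```python
from h import *
f=imaging.grab_frame("top"); y=np.radians(-93.6); R=np.array([[np.cos(y),-np.sin(y)],[np.sin(y),np.cos(y)]])
hsv=cv2.cvtColor(f["frame"],cv2.COLOR_BGR2HSV)
for n,a,b,z in(("marker",(72,117),(61,231),.012),("driver",(127,125),(118,231),.008),("tweezers",(187,125),(179,231),.008)):
    w=cast(f,[(a[0]/2.5+124.7,a[1]/2.5+134.7),(b[0]/2.5+124.7,b[1]/2.5+134.7)],z)[:,:2]*1000-[511,319.2]
    print(n,"tray-frame ends",(w@R).round(1).tolist(),"mid",(w@R).mean(0).round(1))
for b in blobs(f,(220,140,300,255),.008): print(*b)
manip.job_done()
```

```text
marker tray-frame ends [[-66.5, 65.3], [-64.4, -67.9]] mid [-65.5  -1.3]
driver tray-frame ends [[-2.5, 61.3], [0.1, -62.8]] mid [-1.2 -0.7]
tweezers tray-frame ends [[67.4, 66.5], [70.4, -57.5]] mid [68.9  4.5]
[228. 252.] [380.8 159.4  47.3  17.1 -89.2]
[284. 232.] [448.1 -10.2 176.4  92.  -14.1]
[240. 162.] [640.9 131.1  74.7  64.4  17.6]
the job is handed in; nothing more can be done
```

Both kits are made up and the job is handed in at about 31 s of the 112 s allowed.

- **Tool tray:** Counting from the tab, the lanes hold tweezers, screwdriver and marker. In the last top image, the offsets from the lane middles were about +2.4, −1.2 and +1.0 mm, each within roughly 1.5° of straight. I picked the tool ends by eye in a crop, so these are good to about 2–3 mm. The tweezers' ends were hardest to see; they also measured about 4.5 mm off along the lane, well inside its length.
- **Parts tray:** The heatsink is in the pocket next to the tab and the filter module is in the other. Both images show them flat and right way up.
- **Left alone:** The solder spool's measured position is unchanged to within about 1 mm. The attenuator looks unmoved in the side view. The arm covered it in the last top image, so I could not measure its final position. The look-alikes were not touched.
- **Forces:** The readings I took never went above about 6 N. They came only at the end of each step, so a brief peak in between would not show.

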